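# Bring the teapot round on the lazy Susan

## Robot

A 6-joint arm with a two-finger parallel gripper is mounted at the origin on the work surface. World frame = base frame: x ahead of the robot, y to its left, z up, the work surface at z = 0. Lengths are in m, angles in degrees, forces in N, time in s.
With the tool pointing down it reaches from about 0.375 to 0.9 m from the base axis. Payload 3.1 kg.
Tool frame: the origin (TCP) lies at the very end of the fingers, on their centre line; the grasp point (between the pads) lies 19 mm behind it; z points along the fingers, y is the direction in which the jaws open and shut (so a half turn about z gives the same grasp; the last joint's range is limited). The gripper opens to 87 mm and grips with 3 to 60 N. Pads are 19 mm wide; open, the fingers measure 117 mm over their backs; the gripper's body (75 mm by 190 mm) begins 51 mm behind the grasp point.
Start: joints at [57.955, 30.224, 82.088, -0, 67.689, -10.227], TCP at [0.232, 0.58, 0.223] pointing down, gripper open.
Joint ranges: [-176.69, 176.69], [-43.24, 126.21], [12.49, 139.97], [-82, 262], [0, 151.66], [-163.58, 163.58]. Speed limits (degrees/s): [159.86, 159.86, 180, 180, 180, 180].

## Interface

Orientations are given as a 3x3 rotation matrix whose columns are the frame's x, y, z axes.
In Python, from rig import readout, capture, camera_model, bot, spot_in, regions_of gives the robot as it stands.
- The arm moves only by the tool send_rows, never from a script. Its argument "moves" is a list that holds one entry, the list of rows, each a list of 7 numbers: the turn, a rotation vector about the tool's x, y, z in degrees, then the shift along the tool's x, y, z in cm, then the opening, from -1 (shut) to 1 (fully open). A call has exactly 5 rows; each row shifts and turns the commanded pose from where the row before left it, along the tool's axes as they then stand; what a row does not reach is not made up. A row lasts 1/10 s, in which the tool goes at most 50 mm and 8.59 degrees, less where a joint would pass 70% of its speed; a pose out of reach is approached as far as the arm can. A call with a gripper value outside its range is refused whole. The fingers move at their own pace and stop on an object; the grip force is fixed at half the most. Time passes only in rows, so rows that do not move let the fingers close, or fill a call up. It gives the time, the measured TCP pose, the force and the opening at its end, in the units of the state.
- readout.read_state(): the state, without advancing time (a new reading comes with each control period).
- capture(name): name is "side" or "top" or "wrist"; returns the picture (384x512x3 uint8, blue, green, red); there is no depth.
- camera_model(name): a dict with "camera_matrix" (3x3 intrinsics, pixels), "pose" (4x4, takes a point from camera to world coordinates). Camera axes: x right, y up, looking along -z (the intrinsics and any distortion apply to the point x, -y, -z); pixel columns grow to the right and rows downward; lengths in m; the calibration is good to about 2 mm. The wrist camera is an equidistant fisheye: a pixel r from the principal point sees the ray r / f radians off the axis. A picture is of the moment at which its call begins: read the wrist's pose just before it. camera_model takes no time and is no camera call; for the wrist camera it gives the pose at the moment of the call.
- bot.hand_in(): hands the job in, once; it reports no verdict.
Trained networks look in the newest picture that a camera, given by its name, has taken for a name from the list of things; names that differ only in an ending like _2 or _b are one class to them, and where a whole thing is asked for, a point or a joint stands for the part that bears it (a point fixed in the world has none). Each returns a list of dicts, best first, with "p" (0 to 1); they miss things now and then, are a little off and sometimes report something else, mostly with a low value. They report only what shows in the picture. A call takes as long as a camera call.
- spot_in(camera, thing): "location" ([x, y, z] in m, in world coordinates, good to about 4 mm: the middle of the surface that is visible of it).
- regions_of(camera, thing): "mask" (384x512 bool, what is visible of it).
The state is a dict: "time_s": time; "joint_positions": joint angles; "qvel": joint speeds; "tau": joint torques, N m; "position": TCP position; "tcp_rot": TCP orientation; "force": force on the tool from outside, world axes, zero at the start; "moment": the same for the moment, N m; "opening": opening from 0.0 (shut) to 1.0 (fully open).
Only numpy, scipy, OpenCV 4.12 (cv2) and the standard library are available. Lean on these libraries where they do the work, as an engineer would, in place of code of your own. Each camera call takes 0.05 s, during which the arm holds its last target. There are 200 camera calls.

## Task

A guest has sat down at the grey place mat. With your fingertips, gently push the scalloped rim of the wooden lazy Susan round until the teapot (the lidded white pot with both a spout and a handle) has come to the mat's side and stands squarely in front of the middle of the mat, then take your hand away. Do not touch, lift, slide or tip any of the crockery: it rides round on the board.

Things in the scene. Friction and masses are not known exactly. Their poses are not given: they have to be found in the camera images.
- turntable: The lazy Susan's round wooden board, 540 mm across, turning freely both ways (no stop within a full turn) about the vertical axis through this origin (at table height); its yaw is the board's angle. Underside 32 mm above the table, top 54 mm, rim petals' top 52 mm. Drag 0.3 N m plus 0.3 N m per rad/s (1 to 2 N at the rim); it stays where left and coasts only a few degrees.
- valley (a point): One of 14 equal V-shaped valleys between the round rim petals (petals: 48 mm radius, centred 222 mm from the axis), on the board's own -x axis; others every 25.71 degrees (1/14 turn). Point: valley floor, 240 mm from the axis, 52 mm above the table. Valley about 15 mm wide there, 44 mm at 257 mm, fully open at 270 mm. A fingertip let down into it pushes the board either way. Below: bare table.
- foot: Dark round steel foot, 260 mm across, hidden under the board, fixed to the table; origin on the board's axis at table height. It does not turn with the board; its yaw means nothing.
- mat: Flat grey place mat, 240 mm deep (x) by 380 mm wide (y), 3 mm thick, fixed to the table on the robot's side. Origin: middle of the edge facing the lazy Susan, 275 to 280 mm from the board's axis; x axis points exactly at that axis. The teapot is squarely in front when its origin is on that line, between mat and axis.
- teapot: White ceramic teapot, 106 mm across the belly, 112 mm high with its lid knob; spout reaching 87 mm to its -x, loop handle 84 mm to its +x. Loose on the board 100 to 135 mm from the axis, 0.3 to 0.65 kg. Origin at the centre of its underside (54 mm above the table). At the start it is about 30 to 140 degrees round the board from the mat, on either side.
- sauce_jug: White ceramic open jug, 68 mm across, 80 mm high, loop handle reaching 60 mm to its +x, no lid, on the table to the right of the lazy Susan. Loose, to be left alone; origin at the centre of its underside. 
- cruet: White ceramic stoppered bottle, 62 mm across, 130 mm high, near the middle of the board. Loose, to be left alone; origin at the centre of its underside. 
- chilli_jar: White ceramic lidded jar with a knob, no spout and no handle, 86 mm across, 82 mm high, on the side of the board opposite the teapot. Loose, to be left alone; origin at the centre of its underside. 
- toothpick_pot: Small white ceramic pot, 46 mm across, 63 mm high, on the board 135 mm from the axis. Loose, to be left alone; origin at the centre of its underside. 
- dip_dish: Shallow white ceramic dish, 76 mm across, 24 mm high, near the middle of the board. Loose, to be left alone; origin at the centre of its underside. 
- setting: What is laid on the mat, to be left alone: a white rice bowl (104 mm across, to 58 mm above the table, centred 100 mm to this -x), a white tea cup (68 mm across, to 51 mm, 100 mm to -x and 135 mm to +y) and black chopsticks on a rest (to 24 mm high, about 135 mm to -y). Origin on top of the mat, within 12 mm of the middle of its edge facing the lazy Susan; x as the mat's.
- tumbler: Clear glass tumbler, 66 mm across, 105 mm high, on the table to the left of the lazy Susan. Loose, to be left alone; origin at the centre of its underside. 

How it is judged:
By the outcome, as a careful person would: the job done as asked, in the order asked, and still so for the second after the job is handed in, with the robot touching nothing.
It also fails if it takes over 45 s, if anything falls off the work surface, if the arm or the gripper's body presses on something with over 40 N, if the wrist force passes 120 N, or if a joint passes its speed limit or range.

## Working session

There is one attempt and no reset: what is moved stays moved. The work goes in short steps, Python scripts to look and compute and a tool call to move; the robot and the scene stay as the last step left them, time stands still between calls to the robot, and variables do not carry over. Pictures are saved under pics/ and viewed, about 8 in all and at most 12, crops included, and the job is handed in when it is done.

Besides the shell and the picture viewer there is one more tool, called after ">>>" in YAML: its name, and indented under it one key for each argument. send_rows: Moves the arm, as the interface text tells. Its arguments: {"type":"object","properties":{"moves":{"type":"array","items":{"type":"array","items":{"type":"array","items":{"type":"number"}}}}},"required":["moves"]}

```bash
ls; mkdir -p pics; python3 - <<'E'
from rig import readout, capture, camera_model, bot, spot_in, regions_of
import cv2, numpy as np
s=readout.read_state(); print(s['time_s'],s['position'],np.round(s['tcp_rot'],3).tolist(),s['opening'])
t=capture('top'); cv2.imwrite('pics/top1.png',t)
for n in ['turntable','teapot','mat','valley','foot','chilli_jar','toothpick_pot','tumbler','sauce_jug','setting','cruet']:
    print(n,[(np.round(d['location'],3).tolist(),round(d['p'],2)) for d in spot_in('top',n)][:4])
m=camera_model('top'); print(np.round(m['camera_matrix'],1).tolist(),np.round(m['pose'],3).tolist(),[k for k in m])
print(readout.read_state()['time_s'])
sd=capture('side'); cv2.imwrite('pics/side1.png',sd)
for n in ['turntable','teapot','mat']:
    print(n,[(np.round(d['location'],3).tolist(),round(d['p'],2)) for d in spot_in('side',n)][:4])
E
```

```text
pics
0.0 [0.23187416 0.57960244 0.22156198] [[-0.928, 0.372, -0.001], [0.372, 0.928, -0.002], [0.0, -0.002, -1.0]] 1.0005809974255964
turntable [([0.671, 0.039, 0.053], 0.59)]
teapot [([0.73, 0.159, 0.131], 0.93)]
mat [([0.333, 0.211, 0.002], 0.84)]
valley [([0.671, 0.044, 0.057], 0.91), ([0.549, -0.436, 0.047], 0.44)]
foot []
chilli_jar [([0.689, -0.052, 0.113], 0.71)]
toothpick_pot [([0.548, 0.048, 0.106], 0.44)]
tumbler [([0.673, 0.04, 0.053], 0.69), ([0.544, 0.467, 0.062], 0.62)]
sauce_jug [([0.55, -0.433, 0.046], 0.7)]
setting [([0.353, 0.231, 0.02], 0.85)]
cruet [([0.738, 0.048, 0.13], 0.77), ([0.657, 0.05, 0.07], 0.26)]
[[382.0, 0.0, 255.6], [0.0, 382.0, 195.4], [0.0, 0.0, 1.0]] [[-0.005, 0.994, -0.105, 0.461], [-1.0, -0.002, 0.027, 0.026], [0.026, 0.105, 0.994, 1.248], [0.0, 0.0, 0.0, 1.0]] ['camera_matrix', 'pose']
0.6
turntable [([0.645, -0.021, 0.057], 0.94), ([0.352, 0.244, 0.032], 0.55)]
teapot [([0.722, 0.142, 0.117], 0.71)]
mat [([0.319, 0.177, 0.003], 0.89), ([0.665, 0.059, 0.072], 0.73), ([0.72, 0.141, 0.12], 0.65)]
```

View pics/top1.png

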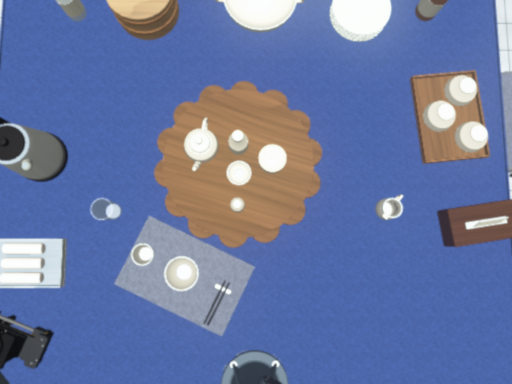

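View pics/side1.png

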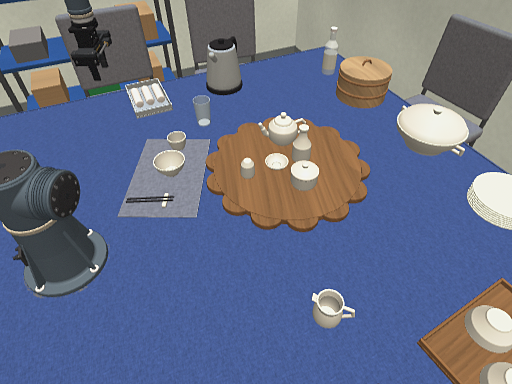

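The top view shows the board centred near pixel (238,164), the teapot at (201,144) and the mat's facing edge running from (149,217) to (254,266). The side view agrees. Next I'll measure these properly.

```bash
cat > h.py <<'E'
from rig import readout, capture, camera_model, bot, spot_in, regions_of
import cv2, numpy as np
from scipy.optimize import least_squares
def toplane(cam,px,z):
    m=camera_model(cam); K=np.array(m['camera_matrix']); T=np.array(m['pose'])
    px=np.atleast_2d(np.asarray(px,float)); n=np.c_[px,np.ones(len(px))]@np.linalg.inv(K).T
    d=np.c_[n[:,0],-n[:,1],-n[:,2]]@T[:3,:3].T; o=T[:3,3]
    return (o+d*((z-o[2])/d[:,2])[:,None])[:,:2]
def best(cam,n):
    r=regions_of(cam,n); return [(d['p'],d['mask']) for d in r]
def petal_r(a,ph):  # outer radius at angle a, valley at ph
    p=2*np.pi/14; u=(a-ph)%p-p/2
    return .222*np.cos(u)+np.sqrt(np.maximum(.048**2-(.222*np.sin(u))**2,0))
def board(mask):
    c=max(cv2.findContours(cv2.morphologyEx(mask.astype(np.uint8),cv2.MORPH_CLOSE,np.ones((3,3))),cv2.RETR_EXTERNAL,cv2.CHAIN_APPROX_NONE)[0],key=cv2.contourArea)[:,0]
    P=toplane('top',c,.05)
    def f(x):
        q=P-x[:2]; return np.hypot(*q.T)-petal_r(np.arctan2(q[:,1],q[:,0]),x[2])-x[3]
    c0=P.mean(0)
    return min((least_squares(f,[*c0,ph,0],loss='soft_l1',f_scale=.003,x_scale=[.01,.01,.05,.01]) for ph in np.arange(0,.449,.09)),key=lambda s:s.cost)
def mid(mask):
    d=cv2.distanceTransform(mask.astype(np.uint8),cv2.DIST_L2,5); i=np.argwhere(d>d.max()-.4).mean(0)[::-1]
    return i,d.max()
def look():
    img=capture('top'); 
    tp=best('top','teapot')[0]; i,r=mid(tp[1]); P=toplane('top',i,.10)[0]
    return img,tp,i,r,P
E
python3 - <<'E'
from h import *
img,tp,i,r,P=look(); print('teapot',tp[0],i,r,P,'widthpx->m',2*r/382*1.15)
b=best('top','turntable'); print([(p,m.sum()) for p,m in b]); s=board(b[0][1]); print('board',s.x,s.cost,np.degrees(s.x[2]))
m=best('top','mat'); print([(p,k.sum()) for p,k in m])
hull=cv2.convexHull(np.argwhere(m[0][1])[:,::-1].astype(np.int32))[:,0]
R=cv2.minAreaRect(toplane('top',hull,.003).astype(np.float32)); box=cv2.boxPoints(R); print('mat',R,box.round(3).tolist())
c=s.x[:2]; a=lambda p:np.degrees(np.arctan2(*(p-c)[::-1]))
e=sorted([( (box[k]+box[(k+1)%4])/2 for k in range(4))][0],key=lambda q:np.hypot(*(q-c)))[0]
print('edge mid',e,np.hypot(*(e-c)),'ang',a(e),'matcentre ang',a(np.array(R[0])),'teapot ang',a(P),np.hypot(*(P-c)))
v=best('side','teapot'); 
o=img.copy()
for k in (tp[1],b[0][1],m[0][1]): cv2.drawContours(o,cv2.findContours(k.astype(np.uint8),0,2)[0],-1,(0,0,255),1)
cv2.imwrite('pics/o1.png',cv2.resize(o[60:350,90:340],None,fx=2,fy=2))
E
```

```text
teapot 0.74 [201.33333333 145.33333333] 16.378298 [0.73592321 0.16033677] widthpx->m 0.098612785
[(0.56, np.int64(17606)), (0.45, np.int64(440))]
board [ 0.69348777  0.04820777  0.15033523 -0.00280878] 0.0027341826353731156 8.613574072349357
[(0.98, np.int64(7649))]
mat ((0.3371029496192932, 0.22113530337810516), (0.381075918674469, 0.24216145277023315), 64.4766616821289) [[0.1459999978542328, 0.10100000351667404], [0.36399999260902405, -0.003000000026077032], [0.527999997138977, 0.3409999907016754], [0.3100000023841858, 0.4449999928474426]]
edge mid [0.44636738 0.1689642 ] 0.27504654756267943 ang 153.95735503118496 matcentre ang 154.11608735813826 teapot ang 69.27075324012544 0.11989027447351784
```

View pics/o1.png

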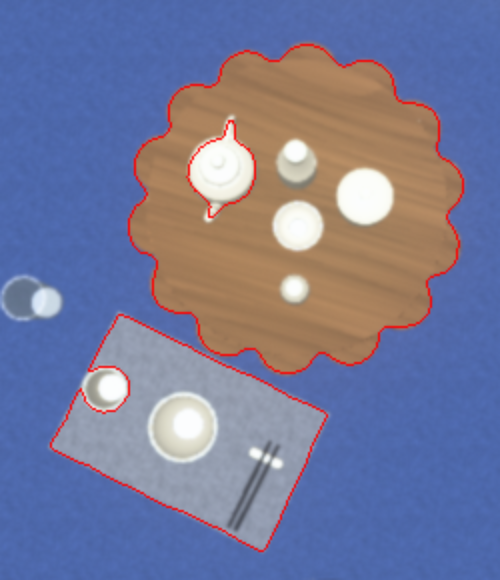

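Measured values:
- Board axis at (0.693, 0.048), with valleys at 8.6°+25.71k.
- Mat at 154.0° (edge 275 mm from the axis, as the text says).
- Teapot at 69.3° and r = 0.12, so the board has to turn about +84.7° CCW.

I'll enter the valley at about 188.6° with the fingers shut and the jaw axis tangential, then sweep to about 273°, clear of the mat and the crockery.

```bash
cat > plan.py <<'E'
import numpy as np
from scipy.spatial.transform import Rotation as R
def rows(start,R0,goal,yaw,n,grip=-1):
    """n equal world steps to goal with jaw(y)-axis at yaw deg (tool down); T*delta convention"""
    y0=np.degrees(np.arctan2(R0[1][1],R0[0][1])); d=(yaw-y0+180)%360-180
    Q=lambda a:np.array([[-np.sin(a),np.cos(a),0],[np.cos(a),np.sin(a),0],[0,0,-1]]) 
    out=[];p=np.array(start);g=np.array(goal)
    for k in range(n):
        Rk=Q(np.radians(y0+d*k/n)); out.append([0,0,round(-d/n,2)]+np.round(Rk.T@((g-p)/n)*100,2).tolist()+[grip])
    return out
E
python3 - <<'E'
from h import *; from plan import rows
s=readout.read_state(); c=np.array([.6935,.0482]); f=np.radians(188.6); g=c+.263*np.array([np.cos(f),np.sin(f)]); print(g)
R=rows(s['position'],s['tcp_rot'],[g[0],g[1],.16],-81.4,20)
for i in range(0,20,5): print(R[i:i+5])
E
```

```text
[0.43345707 0.0088722 ]
[[0, 0, np.float64(7.48), -2.0, -2.28, 0.31, -1], [0, 0, np.float64(7.48), -2.28, -2.0, 0.31, -1], [0, 0, np.float64(7.48), -2.52, -1.69, 0.31, -1], [0, 0, np.float64(7.48), -2.71, -1.34, 0.31, -1], [0, 0, np.float64(7.48), -2.87, -0.98, 0.31, -1]]
[[0, 0, np.float64(7.48), -2.97, -0.6, 0.31, -1], [0, 0, np.float64(7.48), -3.02, -0.21, 0.31, -1], [0, 0, np.float64(7.48), -3.02, 0.19, 0.31, -1], [0, 0, np.float64(7.48), -2.97, 0.58, 0.31, -1], [0, 0, np.float64(7.48), -2.87, 0.96, 0.31, -1]]
[[0, 0, np.float64(7.48), -2.72, 1.33, 0.31, -1], [0, 0, np.float64(7.48), -2.53, 1.67, 0.31, -1], [0, 0, np.float64(7.48), -2.29, 1.99, 0.31, -1], [0, 0, np.float64(7.48), -2.01, 2.27, 0.31, -1], [0, 0, np.float64(7.48), -1.7, 2.51, 0.31, -1]]
[[0, 0, np.float64(7.48), -1.36, 2.71, 0.31, -1], [0, 0, np.float64(7.48), -0.99, 2.86, 0.31, -1], [0, 0, np.float64(7.48), -0.61, 2.97, 0.31, -1], [0, 0, np.float64(7.48), -0.22, 3.02, 0.31, -1], [0, 0, np.float64(7.48), 0.18, 3.02, 0.31, -1]]
```

>>> send_rows:
  moves:
    - [[0, 0, 7.5, -2.0, -2.3, 0.3, -1], [0, 0, 7.5, -2.3, -2.0, 0.3, -1], [0, 0, 7.5, -2.5, -1.7, 0.3, -1], [0, 0, 7.5, -2.7, -1.35, 0.3, -1], [0, 0, 7.5, -2.9, -1.0, 0.3, -1]]

```text
time_s: 1.55
position: [0.2826, 0.4357, 0.2076]
tcp_rot: [[-0.506, 0.863, 0.0], [0.863, 0.506, 0.0], [0.0, 0.001, -1.0]]
force: [0.4, 0.1, -0.1]
opening: 0.631
```

>>> send_rows:
  moves:
    - [[0, 0, 7.5, -3.0, -0.6, 0.3, -1], [0, 0, 7.5, -3.0, -0.2, 0.3, -1], [0, 0, 7.5, -3.0, 0.2, 0.3, -1], [0, 0, 7.5, -3.0, 0.6, 0.3, -1], [0, 0, 7.5, -2.9, 1.0, 0.3, -1]]

```text
time_s: 2.05
position: [0.3335, 0.2924, 0.1927]
tcp_rot: [[0.124, 0.992, 0.001], [0.992, -0.124, 0.0], [0.001, 0.001, -1.0]]
force: [0.2, -1.1, -0.8]
opening: 0.175
```

>>> send_rows:
  moves:
    - [[0, 0, 7.5, -2.7, 1.3, 0.3, -1], [0, 0, 7.5, -2.5, 1.7, 0.3, -1], [0, 0, 7.5, -2.3, 2.0, 0.3, -1], [0, 0, 7.5, -2.0, 2.3, 0.3, -1], [0, 0, 7.5, -1.7, 2.5, 0.3, -1]]

```text
time_s: 2.55
position: [0.3838, 0.1494, 0.1777]
tcp_rot: [[0.702, 0.712, 0.001], [0.712, -0.702, 0.0], [0.001, 0.001, -1.0]]
force: [0.8, -0.3, -0.3]
opening: 0.002
```

>>> send_rows:
  moves:
    - [[0, 0, 7.5, -1.4, 2.7, 0.3, -1], [0, 0, 7.5, -1.0, 2.9, 0.3, -1], [0, 0, 7.5, -0.6, 3.0, 0.3, -1], [0, 0, 7.5, -0.2, 3.0, 0.3, -1], [0, 0, 7.2, 0.2, 3.0, 0.3, -1]]

```text
time_s: 3.05
position: [0.4335, 0.0057, 0.1627]
tcp_rot: [[0.99, 0.142, 0.001], [0.142, -0.99, -0.0], [0.001, 0.0, -1.0]]
force: [0.1, 0.2, 0.4]
opening: 0.004
```

```bash
python3 - <<'E'
from h import *
m=camera_model('wrist'); img=capture('wrist'); K=np.array(m['camera_matrix']); T=np.linalg.inv(np.array(m['pose']))
def pr(p):
    q=T[:3,:3]@p+T[:3,3]; v=np.array([q[0],-q[1],-q[2]]); r=np.hypot(v[0],v[1]); th=np.arctan2(r,v[2])
    return (int(K[0,2]+K[0,0]*th*v[0]/r),int(K[1,2]+K[1,1]*th*v[1]/r))
for a in np.arange(0,360,.3):
    f=np.radians(a); rr=petal_r(f,.15033)
    cv2.circle(img,pr(np.array([.6935+rr*np.cos(f),.0482+rr*np.sin(f),.052])),0,(0,0,255),-1)
f=np.radians(188.6); cv2.circle(img,pr(np.array([.6935+.263*np.cos(f),.0482+.263*np.sin(f),.04])),3,(0,255,0),1)
s=readout.read_state(); cv2.circle(img,pr(np.array(s['position'])),3,(255,255,0),1)
cv2.imwrite('pics/w1.png',cv2.resize(img,None,fx=1.5,fy=1.5))
E
```

```text
(no output)
```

View pics/w1.png

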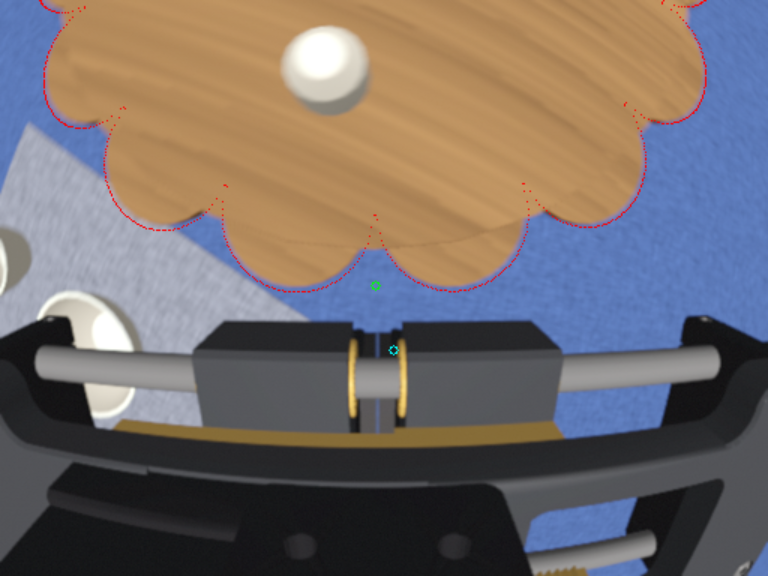

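The wrist view shows the predicted rim outline lying on the real one, with the chosen valley centred just ahead of the fingertips at about (375,245). Next I'll lower the fingertips and check for contact.

>>> send_rows:
  moves:
    - [[0, 0, 0, 0, -0.3, 3.0, -1], [0, 0, 0, 0, 0, 3.0, -1], [0, 0, 0, 0, 0, 3.0, -1], [0, 0, 0, 0, 0, 2.0, -1], [0, 0, 0, 0, 0, 1.4, -1]]

```text
time_s: 3.6
position: [0.4322, 0.0101, 0.0373]
tcp_rot: [[0.989, 0.148, -0.001], [0.148, -0.989, 0.0], [-0.001, -0.0, -1.0]]
force: [0.1, 0.3, -0.1]
opening: 0.007
```

>>> send_rows:
  moves:
    - [[0, 0, -0.5, 0, 0.23, 0, -1], [0, 0, -1, 0, 0.46, 0, -1], [0, 0, -1, 0, 0.46, 0, -1], [0, 0, -1, 0, 0.46, 0, -1], [0, 0, -1, 0, 0.46, 0, -1]]

```text
time_s: 4.1
position: [0.4362, -0.0107, 0.0392]
tcp_rot: [[0.974, 0.226, 0.001], [0.226, -0.974, -0.0], [0.001, 0.0, -1.0]]
force: [-0.8, 1.5, 0.3]
opening: 0.005
```

>>> send_rows:
  moves:
    - [[0, 0, -1.5, 0.01, 0.69, 0, -1], [0, 0, -2, 0.016, 0.92, 0, -1], [0, 0, -2, 0.016, 0.92, 0, -1], [0, 0, -2, 0.016, 0.92, 0, -1], [0, 0, -2, 0.016, 0.92, 0, -1]]

```text
time_s: 4.6
position: [0.4489, -0.0523, 0.0389]
tcp_rot: [[0.923, 0.384, -0.001], [0.384, -0.923, 0.0], [-0.001, -0.001, -1.0]]
force: [-1.2, 1.0, 0.7]
opening: 0.006
```

>>> send_rows:
  moves:
    - [[0, 0, -2, 0.016, 0.92, 0, -1], [0, 0, -2, 0.016, 0.92, 0, -1], [0, 0, -2, 0.016, 0.92, 0, -1], [0, 0, -2, 0.016, 0.92, 0, -1], [0, 0, -2, 0.016, 0.92, 0, -1]]

```text
time_s: 5.1
position: [0.47, -0.0931, 0.0389]
tcp_rot: [[0.842, 0.539, -0.001], [0.539, -0.842, 0.0], [-0.001, -0.001, -1.0]]
force: [-1.8, 2.0, 0.6]
opening: 0.005
```

```bash
python3 - <<'E'
from h import *
s=readout.read_state(); c=np.array([.6935,.0482]); q=s['position'][:2]-c; print('finger',np.hypot(*q),np.degrees(np.arctan2(*q[::-1]))%360,'jaw',np.degrees(np.arctan2(s['tcp_rot'][1][1],s['tcp_rot'][0][1])),s['force'])
img,tp,i,r,P=look(); print('teapot',tp[0],i,r,np.degrees(np.arctan2(*(P-c)[::-1])),np.hypot(*(P-c)),s['time_s'])
E
```

```text
finger 0.26440790897137345 212.3081861514985 jaw -57.400991498250384 [-1.83423247  1.96139952  0.5662972 ]
teapot 0.94 [198. 160.] 16.778297 91.43163332801345 0.1218355155619897 5.1
```

>>> send_rows:
  moves:
    - [[0, 0, -2, 0.016, 0.92, 0, -1], [0, 0, -2, 0.016, 0.92, 0, -1], [0, 0, -2, 0.016, 0.92, 0, -1], [0, 0, -2, 0.016, 0.92, 0, -1], [0, 0, -2, 0.016, 0.92, 0, -1]]

```text
time_s: 5.7
position: [0.4972, -0.1289, 0.0387]
tcp_rot: [[0.736, 0.676, -0.003], [0.677, -0.736, 0.001], [-0.001, -0.002, -1.0]]
force: [-3.1, -0.9, 1.7]
opening: 0.003
```

>>> send_rows:
  moves:
    - [[0, 0, -2, 0.016, 0.92, 0, -1], [0, 0, -2, 0.016, 0.92, 0, -1], [0, 0, -2, 0.016, 0.92, 0, -1], [0, 0, -2, 0.016, 0.92, 0, -1], [0, 0, -2, 0.016, 0.92, 0, -1]]

```text
time_s: 6.2
position: [0.5311, -0.1604, 0.0387]
tcp_rot: [[0.608, 0.794, -0.003], [0.794, -0.608, 0.0], [-0.002, -0.002, -1.0]]
force: [-3.0, -2.2, 1.2]
opening: 0.005
```

>>> send_rows:
  moves:
    - [[0, 0, -2, 0.016, 0.92, 0, -1], [0, 0, -2, 0.016, 0.92, 0, -1], [0, 0, -2, 0.016, 0.92, 0, -1], [0, 0, -2, 0.016, 0.92, 0, -1], [0, 0, -2, 0.016, 0.92, 0, -1]]

```text
time_s: 6.7
position: [0.5702, -0.1857, 0.0387]
tcp_rot: [[0.46, 0.888, -0.002], [0.888, -0.46, -0.001], [-0.002, -0.001, -1.0]]
force: [-2.5, -2.0, 1.2]
opening: 0.004
```

>>> send_rows:
  moves:
    - [[0, 0, -2, 0.016, 0.92, 0, -1], [0, 0, -2, 0.016, 0.92, 0, -1], [0, 0, -2, 0.016, 0.92, 0, -1], [0, 0, -2, 0.016, 0.92, 0, -1], [0, 0, -2, 0.016, 0.92, 0, -1]]

```text
time_s: 7.2
position: [0.613, -0.2038, 0.0388]
tcp_rot: [[0.299, 0.954, -0.001], [0.954, -0.299, -0.002], [-0.002, -0.001, -1.0]]
force: [-2.1, -2.7, 0.4]
opening: 0.004
```

>>> send_rows:
  moves:
    - [[0, 0, -2, 0.016, 0.92, 0, -1], [0, 0, -2, 0.016, 0.92, 0, -1], [0, 0, -2, 0.016, 0.92, 0, -1], [0, 0, -1.5, 0.01, 0.69, 0, -1], [0, 0, -1, 0, 0.46, 0, -1]]

```text
time_s: 7.7
position: [0.6521, -0.2131, 0.0388]
tcp_rot: [[0.156, 0.988, 0.001], [0.988, -0.156, -0.002], [-0.002, 0.001, -1.0]]
force: [-2.8, -5.1, 0.8]
opening: 0.003
```

```bash
python3 - <<'E'
from h import *
s=readout.read_state(); c=np.array([.6935,.0482]); q=s['position'][:2]-c; print('finger',np.hypot(*q),np.degrees(np.arctan2(*q[::-1]))%360,s['position'],'jaw',np.degrees(np.arctan2(s['tcp_rot'][1][1],s['tcp_rot'][0][1])),s['force'])
for k in range(2):
    img,tp,i,r,P=look(); print('teapot',tp[0],i,r,P,np.degrees(np.arctan2(*(P-c)[::-1])),np.hypot(*(P-c)),s['time_s'])
cv2.imwrite('pics/t2.png',cv2.resize(img[60:350,90:340],None,fx=2,fy=2))
E
```

```text
finger 0.2645103003926557 261.0000040952096 [ 0.65212149 -0.21305374  0.03881964] jaw -8.957970772638099 [-2.77564087 -5.07788376  0.7997453 ]
teapot 0.74 [212. 189.] 16.778297 [0.60157197 0.12696163] 139.41086026830567 0.12105435669637683 7.7
teapot 0.82 [211.5 189. ] 17.378298 [0.60157504 0.12846668] 138.87331246952087 0.12203662378631194 7.7
```

View pics/t2.png

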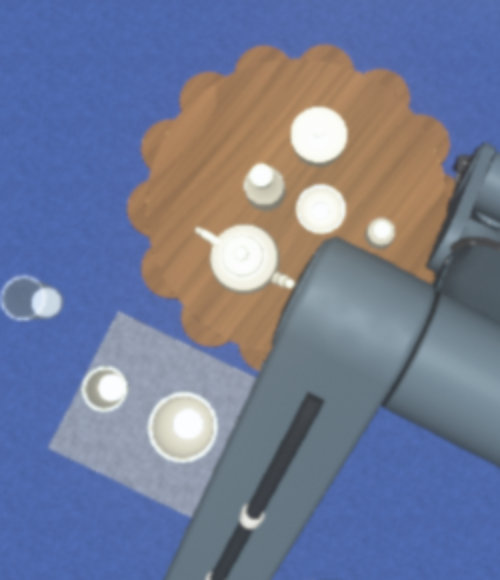

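The board follows the finger one-to-one: the teapot is at about 139° and needs about 15° more. I'll do 13° gently, easing about 1 mm outward, then measure.

>>> send_rows:
  moves:
    - [[0, 0, -1, -0.05, 0.46, 0, -1], [0, 0, -1.5, -0.04, 0.69, 0, -1], [0, 0, -1.5, 0.01, 0.69, 0, -1], [0, 0, -1.5, 0.01, 0.69, 0, -1], [0, 0, -1.5, 0.01, 0.69, 0, -1]]

```text
time_s: 8.4
position: [0.6842, -0.2153, 0.0384]
tcp_rot: [[0.033, 0.999, -0.0], [0.999, -0.033, 0.0], [0.0, -0.0, -1.0]]
force: [-1.3, -0.5, -0.2]
opening: 0.004
```

>>> send_rows:
  moves:
    - [[0, 0, -1.5, 0.01, 0.69, 0, -1], [0, 0, -1.5, 0.01, 0.69, 0, -1], [0, 0, -1.5, 0.01, 0.69, 0, -1], [0, 0, -1, 0, 0.46, 0, -1], [0, 0, -0.5, 0, 0.23, 0, -1]]

```text
time_s: 8.9
position: [0.7121, -0.2152, 0.0386]
tcp_rot: [[-0.071, 0.998, 0.001], [0.998, 0.071, -0.0], [-0.0, 0.001, -1.0]]
force: [-3.0, -0.3, -1.3]
opening: 0.003
```

```bash
cat > chk.py <<'E'
from h import *
s=readout.read_state(); c=np.array([.6935,.0482]); q=s['position'][:2]-c; print('finger',np.hypot(*q),np.degrees(np.arctan2(*q[::-1]))%360,s['position'],s['force'],s['time_s'])
for k in range(3):
    img,tp,i,r,P=look(); print('teapot',tp[0],i,r,P,np.degrees(np.arctan2(*(P-c)[::-1])),np.hypot(*(P-c)))
sd=capture('side'); v=best('side','teapot')
if v:
    i,r=mid(v[0][1]); print('side',v[0][0],i,r); 
    for z in (.085,.09,.095,.1): P=toplane('side',i,z)[0]; print(z,P,np.degrees(np.arctan2(*(P-c)[::-1])))
import time; n=int(time.time())%10000
print(f'pics/t{n}.png'); cv2.imwrite('pics/now.png',np.hstack([cv2.resize(img[100:350,90:290],None,fx=2,fy=2),cv2.resize(sd[90:215,190:350],None,fx=2.4,fy=4)[:500,:380]]))
E
python3 chk.py
```

```text
finger 0.26405232703351017 274.0297266288006 [ 0.71205602 -0.21519952  0.03861604] [-2.95033434 -0.27467798 -1.28600672] 8.9
teapot 0.97 [216.  193.5] 13.784498 [0.58787863 0.11484093] 147.75046439732634 0.12488750102342004
teapot 0.74 [216. 193.] 13.590698 [0.5893957  0.11484942] 147.37190603292586 0.12361169530945226
teapot 0.79 [216.  193.5] 13.984499 [0.58787863 0.11484093] 147.75046439732634 0.12488750102342004
side 0.62 [249.2 151.6] 15.378298
0.085 [0.59298767 0.11592319] 146.0287009716334
0.09 [0.59061551 0.11038349] 148.85119245494204
0.095 [0.58824335 0.10484378] 151.71311740069396
0.1 [0.5858712  0.09930408] 154.60079614595915
pics/t7136.png
```

View pics/now.png

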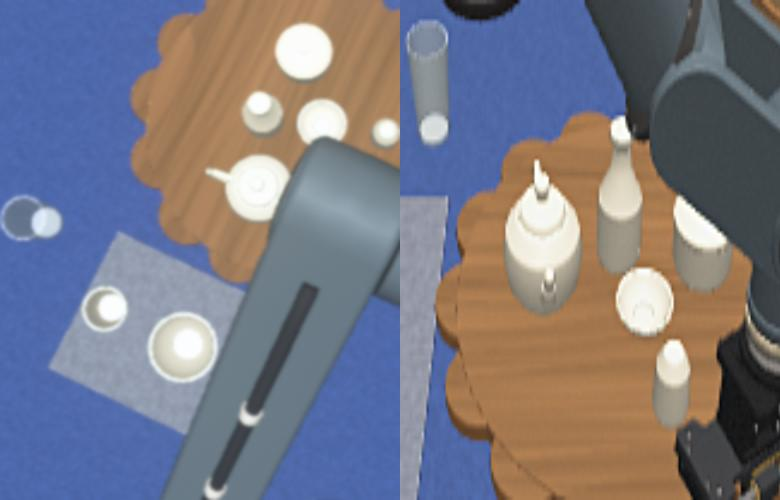

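The arm now hides part of the pot in the top view, so that fit is biased. Reckoning from the finger puts the teapot at about 152°. I'll withdraw radially, lift clear, and take an unobstructed measurement.

>>> send_rows:
  moves:
    - [[0, 0, 0, -0.5, -0.1, 0, -1], [0, 0, 0, -1.5, 0, 0, -1], [0, 0, 0, -2.5, 0, 0, -1], [0, 0, 0, -1, 0, -4, -1], [0, 0, 0, 0, 0, -4.5, -1]]

```text
time_s: 9.8
position: [0.7121, -0.2732, 0.1213]
tcp_rot: [[-0.066, 0.998, -0.004], [0.998, 0.066, 0.001], [0.002, -0.004, -1.0]]
force: [0.0, -0.8, 0.1]
opening: 0.007
```

>>> send_rows:
  moves:
    - [[0, 0, 0, -3, -1, -4, -1], [0, 0, 0, -4, -1, 0, -1], [0, 0, 0, -4, -1, 0, -1], [0, 0, 0, -4, -1, 0, -1], [0, 0, 0, -2, 0, 0, -1]]

```text
time_s: 10.3
position: [0.6835, -0.4481, 0.1631]
tcp_rot: [[-0.065, 0.998, -0.0], [0.998, 0.065, -0.003], [-0.003, -0.0, -1.0]]
force: [0.4, -0.1, 0.6]
opening: 0.001
```

```bash
python3 chk.py; python3 - <<'E'
from h import *
b=best('top','turntable'); s=board(b[0][1]); print(b[0][0],s.x,np.degrees(s.x[2])%25.714,s.cost)
E
```

```text
finger 0.4964287201248819 268.8479425741491 [ 0.68351888 -0.44812837  0.16310738] [ 0.4129361 -0.0532438  0.5887976] 10.3
teapot 0.93 [219.5 194. ] 16.778297 [0.58633679 0.10430285] 152.36672166766144 0.12096067318823771
teapot 0.73 [220. 194.] 16.778297 [0.58633319 0.10279821] 153.0025501432819 0.12027339853650851
teapot 0.73 [219.5 194. ] 17.0 [0.58633679 0.10430285] 152.36672166766144 0.12096067318823771
side 0.76 [249. 152.] 15.981398
0.085 [0.59157481 0.11434996] 147.01622806712152
0.09 [0.58921233 0.10882102] 149.8311390307014
0.095 [0.58684984 0.10329209] 152.68055838910163
0.1 [0.58448736 0.09776315] 155.55083853663874
pics/t7167.png
0.65 [ 0.69357866  0.04877938  0.24962303 -0.0018966 ] 14.302346136497409 0.0025178677613178773
```

View pics/now.png

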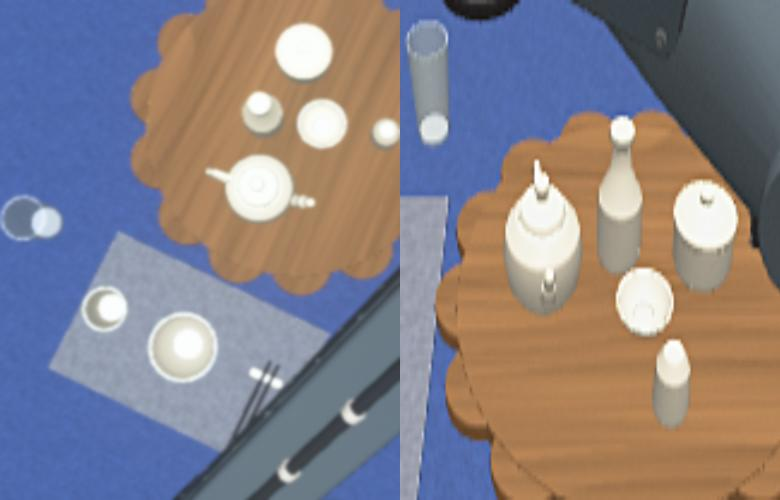

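```bash
python3 - <<'E'
from h import *
c=np.array([.6935,.0485])
def ray(cam,px):
    a=toplane(cam,px,0.)[0]; b=toplane(cam,px,.2)[0]; return np.r_[a,0],np.r_[b,.2]-np.r_[a,0]
# body axis: knob centroid in both views, sub-pixel from bright blob near first guess
A=ray('top',(219.0,192.3)); B=ray('side',(248.6,137.5))
t=np.linalg.lstsq(np.c_[A[1],-B[1]],B[0]-A[0],rcond=None)[0]; P=A[0]+t[0]*A[1]; Q=B[0]+t[1]*B[1]; print(P,Q); M=(P+Q)/2
print(np.degrees(np.arctan2(*(M[:2]-c)[::-1])))
for z in (.155,.16,.166): print(z,[np.degrees(np.arctan2(*(toplane(k,p,z)[0]-c)[::-1])) for k,p in (('top',(219.0,192.3)),('side',(248.6,137.5)))])
s=readout.read_state(); f=np.radians(271.5); g=c+.266*np.array([np.cos(f),np.sin(f)]); d=np.array(s['tcp_rot']).T@(np.r_[g,.163]-s['position'])*100
print('to above valley (tool cm)',d,g)
sd=capture('side'); tp=capture('top')
cv2.imwrite('pics/k.png',np.hstack([cv2.resize(tp[165:225,190:250],None,fx=6,fy=6),cv2.resize(sd[125:185,220:280],None,fx=6,fy=6)]))
E
```

```text
[0.5853322  0.10207156 0.15415343] [0.5860491  0.10181868 0.15421751]
153.6306658919997
0.155 [np.float64(153.69775862915802), np.float64(154.09692067392285)]
0.16 [np.float64(153.96435335227005), np.float64(157.22292920800956)]
0.166 [np.float64(154.28218590507063), np.float64(160.9697675253925)]
to above valley (tool cm) [2.21133142e+01 2.97189144e+00 6.42878357e-03] [ 0.70046307 -0.21740885]
```

View pics/k.png

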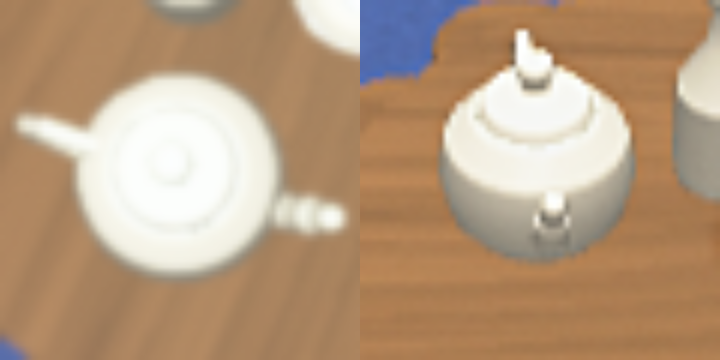

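Unobstructed estimates of the teapot's angle:

| Method | Angle |
|---|---|
| Belly, top view | 152.4–153.0° |
| Board phase (82.8° turned) | 152.1° |
| Knob, top and side triangulated | 153.6° |

The mat is at about 154.1°, so a last nudge of about 1.3° in the same valley is worthwhile.

>>> send_rows:
  moves:
    - [[0, 0, 0, 4.4, 0.6, 0, -1], [0, 0, 0, 4.4, 0.6, 0, -1], [0, 0, 0, 4.4, 0.6, 0, -1], [0, 0, 0, 4.4, 0.6, 0, -1], [0, 0, 0, 4.5, 0.6, 0, -1]]

```text
time_s: 11.35
position: [0.7007, -0.2171, 0.1632]
tcp_rot: [[-0.07, 0.998, 0.001], [0.998, 0.07, -0.0], [-0.0, 0.001, -1.0]]
force: [0.2, -0.2, -0.1]
opening: -0.002
```

>>> send_rows:
  moves:
    - [[0, 0, 0, 0, 0, 0, -1], [0, 0, 0, 0, 0, 3.5, -1], [0, 0, 0, 0, 0, 3.5, -1], [0, 0, 0, 0, 0, 3.0, -1], [0, 0, 0, 0, 0, 2.4, -1]]

```text
time_s: 11.85
position: [0.7, -0.219, 0.0369]
tcp_rot: [[-0.07, 0.998, -0.002], [0.998, 0.07, 0.0], [0.001, -0.001, -1.0]]
force: [-0.2, -0.6, -0.4]
opening: 0.008
```

>>> send_rows:
  moves:
    - [[0, 0, 0, 0, 0, 0, -1], [0, 0, 0, 0, 0, 0, -1], [0, 0, -0.3, 0.05, 0.3, 0, -1], [0, 0, -0.3, 0.05, 0.3, 0, -1], [0, 0, -0.3, 0.05, 0.3, 0, -1]]

```text
time_s: 12.35
position: [0.7108, -0.2175, 0.0406]
tcp_rot: [[-0.086, 0.996, 0.003], [0.996, 0.086, -0.001], [-0.002, 0.003, -1.0]]
force: [0.4, 0.0, 1.1]
opening: 0.002
```

>>> send_rows:
  moves:
    - [[0, 0, -0.2, 0.08, 0.2, 0, -1], [0, 0, -0.2, 0.08, 0.2, 0, -1], [0, 0, 0, 0.04, 0.2, 0, -1], [0, 0, 0, 0, 0.1, 0, -1], [0, 0, 0, 0, 0, 0, -1]]

```text
time_s: 12.85
position: [0.7166, -0.215, 0.039]
tcp_rot: [[-0.092, 0.996, 0.001], [0.996, 0.092, -0.001], [-0.001, 0.001, -1.0]]
force: [-0.6, -2.9, 0.8]
opening: 0.004
```

```bash
python3 - <<'E'
from h import *
s=readout.read_state(); c=np.array([.6935,.0482]); q=s['position'][:2]-c; print('finger',np.hypot(*q),np.degrees(np.arctan2(*q[::-1]))%360,s['position'],s['force'],s['time_s'])
E
```

```text
finger 0.2642012041252726 275.0188997366539 [ 0.71661347 -0.21498823  0.03898442] [-0.64508496 -2.88045711  0.75592026] 12.85
```

Finger is at 275.0°, about 1° further than before. I'll withdraw radially, lift and go clear, then check.

>>> send_rows:
  moves:
    - [[0, 0, 0, -0.5, 0, 0, -1], [0, 0, 0, -1.5, 0, 0, -1], [0, 0, 0, -2.5, 0, 0, -1], [0, 0, 0, -1, 0, -4, -1], [0, 0, 0, 0, 0, -4.5, -1]]

```text
time_s: 13.35
position: [0.7194, -0.2718, 0.121]
tcp_rot: [[-0.089, 0.996, -0.005], [0.996, 0.089, 0.002], [0.003, -0.005, -1.0]]
force: [1.4, 0.3, -0.7]
opening: 0.002
```

>>> send_rows:
  moves:
    - [[0, 0, 0, -3, -1, -4, -1], [0, 0, 0, -4, -1, 0, -1], [0, 0, 0, -4, -1, 0, -1], [0, 0, 0, -4, -1, 0, -1], [0, 0, 0, -2, 0, 0, -1]]

```text
time_s: 13.85
position: [0.6949, -0.4474, 0.1628]
tcp_rot: [[-0.088, 0.996, -0.0], [0.996, 0.088, -0.002], [-0.002, -0.0, -1.0]]
force: [-0.1, 0.0, 0.1]
opening: 0.007
```

```bash
python3 chk.py; python3 - <<'E'
from h import *
b=best('top','turntable'); s=board(b[0][1]); print(b[0][0],s.x,np.degrees(s.x[2])%25.714,s.cost)
E
```

```text
finger 0.49557801052969913 270.1649629357403 [ 0.69492684 -0.44737596  0.16278127] [-0.08846457  0.03274549  0.05072969] 13.85
teapot 0.9 [219.8 194.4] 16.378298 [0.58512129 0.10339454] 153.01140313417778 0.12162394059207798
teapot 0.87 [220. 195.] 16.799997 [0.5833003  0.10278454] 153.64968714886203 0.12297741960144276
teapot 0.69 [219.8 194.6] 16.378298 [0.58451472 0.10339178] 153.14166318485871 0.12216351218716862
side 0.8 [248.8 152.4] 15.378298
0.085 [0.59016549 0.11278066] 147.99597644882442
0.09 [0.58781266 0.10726247] 150.80173216564447
0.095 [0.58545982 0.10174428] 153.63717057242212
0.1 [0.58310698 0.09622609] 156.48872333930314
pics/t7253.png
0.76 [ 0.6938815   0.04926185  0.26591157 -0.00100552] 15.235610593221192 0.002497021626818212
```

View pics/now.png

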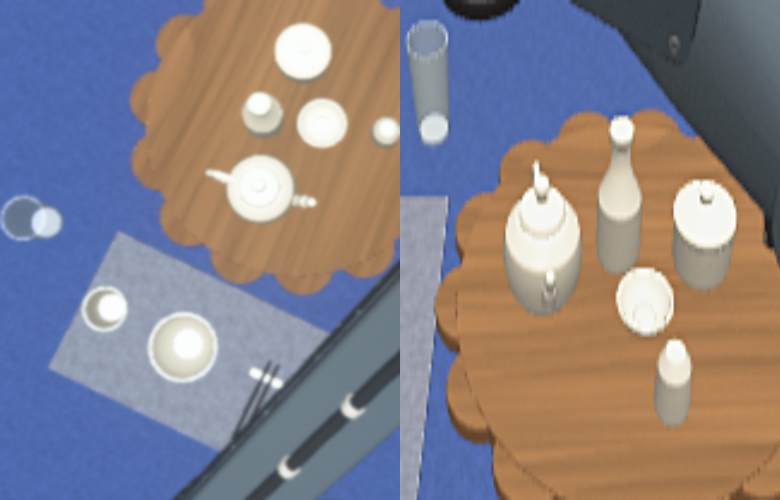

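The teapot is now at 153.0–153.6° against 154.1° for the mat, which is within measuring error. The arm is clear and the crockery is upright, so I'm handing in.

```bash
python3 -c "
from rig import bot; print(bot.hand_in())"
```

```text
the job is handed in; nothing more can be done
None
```

The teapot now stands in front of the middle of the mat, about 0.5–1° (1–2 mm) off the mat's line, and I have handed the job in. I turned the lazy Susan about 84° counter-clockwise with the closed fingertips in one rim valley. That was one sweep and one small nudge, then I withdrew outward and up.

- **Alignment:** the final top views put the teapot at 153.0–153.6° about the board's axis, with the mat at about 154.1°. The board's own rotation agrees (83.8°, giving about 153.0°). The side view agrees only if I assume the pot's mid-height is 95 mm; 5 mm either way shifts it by about 3°, so it is a weak check.
- **Forces and time:** the wrist force read no more than about 6 N at the end of each move, and the task took about 14 s of the 45 s.
- **Crockery:** I touched none of it; everything on the board rode round upright. The mat setting and the tumbler look undisturbed. The sauce jug was outside my last pictures, but the arm stayed well above it.
- **One bad reading:** one mid-run estimate of about 147.5° was wrong because the arm was hiding part of the pot. I discarded it and measured again with the arm clear.

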